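# Rebuild the shoe polisher's spindle

## Robot

A 6-joint arm with a two-finger parallel gripper is mounted at the origin on the work surface. World frame = base frame: x ahead of the robot, y to its left, z up, the work surface at z = 0. Lengths are in mm, angles in rad, forces in N, time in s.
With the tool pointing down it reaches from about 350 to 875 mm from the base axis. Payload 4.2 kg.
Tool frame: the origin (TCP) lies midway between the tips of the shut fingers; the grasp point (between the pads) lies 19 mm behind it (arm.tcp_to_grasp is the distance from the TCP to the grasp point, in mm); z points along the fingers, y is the line along which they close (so a half turn about z gives the same grasp; the last joint's range is limited). The gripper opens to 87 mm and grips with 3 to 60 N. Pads are 19 mm wide; open, the fingers measure 117 mm over their backs; the gripper's body (75 mm by 190 mm) begins 51 mm behind the grasp point.
Start: joints at [-1.049, 0.385, 0.008, 0, -1.194, -0.259], TCP at [162.383, -603.516, 222.55] pointing down, gripper open.
Joint ranges: [-3.14, 3.14], [-1.21, 2.06], [-1.07, 1.41], [-3.16, 2.05], [-2.99, -0.16], [-3.1, 3.1]. Speed limits (rad/s): [2.79, 2.79, 3.14, 3.14, 3.14, 3.14].

## Interface

Orientations are given as a rotation vector (axis times angle).
In Python, from plant import get_state, capture, workorder, find_in, pinpoint, arm gives the robot as it stands. The module is installed in compiled form; this text tells all that it offers.
- The arm moves only by the tool play_rows, never from a script. Its argument "steps" is a list of rows, each a list of 3 entries, a list of its own where there are three numbers: the shift along the world's x, y, z in normalised numbers (1 is 0.75 m), then the turn, a rotation vector about the world's x, y, z in normalised numbers (1 is 4 rad), then the finger opening in m, from 0 to 0.087. In form: [[[x, y, z], [wx, wy, wz], jaw], ...]. A call has 1 to 8 rows; each row is the pose to reach, as a shift and turn from the pose commanded when the call began; what a row does not reach only later rows make up. A row lasts 1/10 s, in which the tool goes at most 50 mm and 8.59 degrees, less where a joint would pass 70% of its speed; a pose out of reach is approached as far as the arm can. Shift and turn numbers lie between -1 and 1, and a call with a number outside is refused. A call with a gripper value outside its range is refused whole. The fingers move at their own pace and stop on an object; "force" is the grip in N (left out, the last holds). Time passes only in rows, so rows that repeat a pose let the fingers close. It gives the time, the measured TCP pose, the force, the opening and the grip force at its end, in the units of the state.
- get_state(): the state, without advancing time (a new reading comes with each control period).
- capture(name): name is "side" or "top" or "wrist"; returns a dict with "image" (384x512x3 uint8, blue, green, red), "z_map" (384x512 float32, mm along the optical axis (not along the pixel's ray), 0 where there is no reading), "intrinsics" (3x3 intrinsics, pixels), "view" (4x4, takes a point from world to camera coordinates). Camera axes: x right, y down, z forward; pixel columns grow to the right and rows downward; lengths in mm; the calibration is good to about 2 mm. A picture is of the moment at which its call begins.
- workorder.sign_off(): hands the job in; it is judged then, once.
Trained networks look in the newest picture that a camera, given by its name, has taken for a name from the list of things; names that differ only in an ending like _2 or _b are one class to them, and where a whole thing is asked for, a point or a joint stands for the part that bears it (a point fixed in the world has none). Each returns a list of dicts, best first, with "confidence" (0 to 1); they miss things now and then, are a little off and sometimes report something else, mostly with a low value. They report only what shows in the picture. A call takes as long as a camera call. They do not tell look-alikes from the thing itself.
- find_in(name, camera): "box" ([left, top, right, bottom] in pixels, round what is visible of it).
- pinpoint(name, camera): "at" ([column, row] in pixels: a listed point, or the origin of a listed thing).
The state is a dict: "t": time; "q": joint angles; "joint_vel": joint speeds; "joint_efforts": joint torques, N m; "eef_pos": TCP position; "tool_rot": TCP orientation; "force": force on the tool from outside, world axes, zero at the start; "wrist_torque": the same for the moment, N m; "width": opening from 0.0 (shut) to 1.0 (fully open); "grip_force": force on a finger pad.
Only numpy, scipy, OpenCV 4.12 (cv2) and the standard library are available. Lean on these libraries where they do the work, as an engineer would, in place of code of your own. Each camera call takes 0.05 s, during which the arm holds its last target. There are 200 camera calls.

## Task

The hall shoe polisher has been cleaned; put its parts back on the upright spindle in this order: first the dark steel drive cog, turned so that its slot drops over the yellow key and it sits right down on the flange, then the blue spacer ring, then the brush wheel (bristles down, as it lies), and last the red end cap. Each part must sit fully home and level on the one below before you fetch the next; leave the other things on the shelf where they are and let go of everything at the end.

Things in the scene. Friction and masses are not known exactly. Their poses are not given: they have to be found in the camera images.
- polisher: Fixed shoe polisher: grey housing 150x130 mm, 50 tall. Origin: on the upright spindle's axis at glass level. Top of dark flange (48 wide), the seat: z=55 mm. Spindle 16 mm across, tip z=123, last 8 mm coned. Yellow key, 6 mm wide, juts to +x, 8 to 14 mm off the axis, from the flange to 16 mm above it; a yellow stripe on the housing points the same way.
- cog: Loose dark steel cog: toothed disc 68 mm across, 8 thick, under a collar 44 across, 14 tall (22 in all; grip the collar). Bore 22 mm with one slot, 12 mm wide, to 18 mm off the axis, towards +x; red mark on the disc at that side. Reaches the flange only with the slot over the key (within about 0.2 rad), else stops 16 mm high. Origin: centre of underside.
- spacer: Blue plastic spacer ring, loose, lying flat: 40 mm across, 12 mm tall, round through bore 22 mm. Origin: centre of underside.
- brush: Brush wheel, loose, lying bristles down: black bristle disc (rigid) 68 mm across and 10 mm thick, pale wooden collar 40 mm across and 12 mm tall on top (22 mm tall in all; grip it by the collar), round through bore 22 mm. Origin: centre of underside; z up.
- cap: Red ribbed plastic end cap, loose, closed side up: 42 mm across, 24 mm tall, blind bore 22 mm across and 16 mm deep from below, which goes over the spindle tip. Pushes on, no thread. Origin: centre of underside; z up.
- kit_box: Grey plastic shoe cleaning kit box with a paler sliding door on top, fixed, 170 (x) x 130 (y) x 62 mm tall; no spindle. Only in the way. Origin: centre of underside.
- polish_tin: Brown shoe polish tin with brass top, loose bystander, 68 mm across, 20 mm tall. Origin: centre of underside.
- key_cover: Black hard silicone key cover, loose bystander, about 55 x 28 x 10 mm. Origin: near its centre, underside.
Things that resemble listed ones, but are neither listed nor needed, are in the scene too. Leave any orange look-alike of the cog alone.

How it is judged:
By the outcome, as a careful person would: the job done as asked, in the order asked, and still so for the second after the job is handed in, with the robot touching nothing.
It also fails if it takes over 115 s, if anything falls off the work surface, if the arm or the gripper's body presses on something with over 40 N, if the wrist force passes 120 N, or if a joint passes its speed limit or range.

## Working session

There is one attempt and no reset: what is moved stays moved. The work goes in short steps, Python scripts to look and compute and a tool call to move; the robot and the scene stay as the last step left them, time stands still between calls to the robot, and variables do not carry over. Pictures are saved under pics/ and viewed, at most 14 in all, crops included, and the job is handed in when it is done.

Besides the shell and the picture viewer there is one more tool, called as name(argument=value, ...) on one line, values as JSON. play_rows: Moves the arm, as the interface text tells. Its arguments: {"type":"object","properties":{"steps":{"type":"array"},"force":{"type":"number"}},"required":["steps"]}

```bash
mkdir -p pics; cat > h.py <<'E'
import numpy as np, cv2
from plant import get_state, capture, workorder, find_in, pinpoint, arm
def w(c,u,v,z=None,d=None):
    K=c["intrinsics"];V=np.array(c["view"]);R=V[:3,:3];t=V[:3,3]
    r=np.linalg.inv(K)@np.array([u,v,1.]);C=-R.T@t;D=R.T@r
    if d is None: d=(z-C[2])/D[2]
    return C+D*d
def cloud(c):
    H,W=c["z_map"].shape;u,v=np.meshgrid(np.arange(W),np.arange(H));K=c["intrinsics"];V=np.array(c["view"])
    P=np.stack([u,v,np.ones_like(u)],-1)@np.linalg.inv(K).T*c["z_map"][...,None]
    return (P-V[:3,3])@V[:3,:3]
E
python3 - <<'E'
from h import *
print(get_state())
for n in ["side","top","wrist"]:
    c=capture(n);cv2.imwrite(f"pics/{n}0.png",c["image"])
    P=cloud(c)
    V=np.array(c["view"]);print(n,(-V[:3,:3].T@V[:3,3]).round(),c["intrinsics"][0][0], (c["z_map"]>0).mean())
    for o in ["polisher","cog","spacer","brush","cap","kit_box","polish_tin","key_cover"]:
        for r in pinpoint(o,n)[:3]:
            if r["confidence"]<.2: continue
            u,v=r["at"];i,j=int(np.clip(v,0,383)),int(np.clip(u,0,511))
            print(o,np.round(r["at"],1),round(r["confidence"],2),"z0:",w(c,u,v,0).round(),"depth:",P[i,j].round())
E
```

```text
{'t': 0.0, 'q': array([-1.04938689e+00,  3.85571455e-01,  6.61077874e-03, -5.13135094e-04,
       -1.19398340e+00, -2.58605362e-01]), 'joint_vel': array([-0.00059612,  0.00158155,  0.00035111,  0.00033392,  0.00225379,
        0.00109466]), 'joint_efforts': array([-7.39730676e-04, -3.90670788e+01,  1.87400258e+01,  4.21977729e+00,
        1.09574132e-02, -1.86398493e-04]), 'eef_pos': array([ 162.23468298, -602.94858827,  221.44261802]), 'tool_rot': array([ 0.4112805 , -3.11417441, -0.00340476]), 'force': array([ 0.54985126, -0.73681352, -0.64896881]), 'wrist_torque': array([0.04832049, 0.0737827 , 0.0016465 ]), 'grip_force': 0.0, 'width': 1.001316532761979}
side [226. 843. 895.] 379.4950957055234 0.9959360758463541
polisher [241.2 162.2] 0.71 z0: [ 643. -177.    0.] depth: [ 619. -117.   54.]
cog [182.9 276.6] 0.94 z0: [610. 347.  -0.] depth: [602. 360.  25.]
cog [234.  271.7] 0.78 z0: [483. 282.  -0.] depth: [478. 293.  21.]
cog [229.8 335.3] 0.57 z0: [422. 457.   0.] depth: [424. 457.   0.]
spacer [262.9 242. ] 0.53 z0: [443. 153.  -0.] depth: [445. 155.   3.]
spacer [201.1 231.8] 
[... 630 characters left out ...]
16.6] 0.8 z0: [503. 384.   0.] depth: [504. 385.   1.]
cog [129.8 170.4] 0.7 z0: [621. 349.   0.] depth: [622. 351.   0.]
spacer [199.8 241.6] 0.73 z0: [440. 168.   0.] depth: [441. 170.  -2.]
brush [403.5 227.4] 0.56 z0: [ 476. -354.    0.] depth: [ 476. -344.   22.]
cap [318.9 242.1] 0.52 z0: [ 438. -135.    0.] depth: [ 439. -128.   25.]
kit_box [199.2 159.1] 0.88 z0: [651. 172.   0.] depth: [640. 166.  57.]
polish_tin [267.2 154.8] 0.91 z0: [663.  -4.   0.] depth: [662.  -2.  18.]
polish_tin [197.9 161.6] 0.41 z0: [645. 175.   0.] depth: [636. 171.  56.]
key_cover [274.  243.4] 0.48 z0: [435. -20.   0.] depth: [436. -20.   5.]
wrist [  93. -621.  385.] 283.7758577334494 0.996063232421875
```

```bash
python3 - <<'E'
import cv2
for n in ["side","top"]:
    a=cv2.imread(f"pics/{n}0.png");cv2.imwrite(f"pics/{n}0b.png",cv2.resize(a[80:380,60:460] if n=="side" else a[100:330,60:460],None,fx=2,fy=2,interpolation=cv2.INTER_CUBIC))
E
```

```text
(no output)
```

View pics/side0b.png

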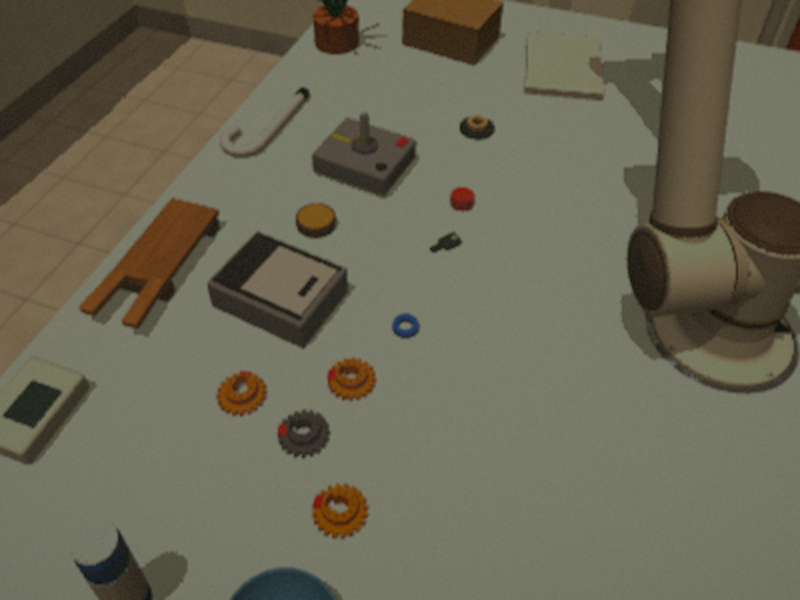

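View pics/top0b.png

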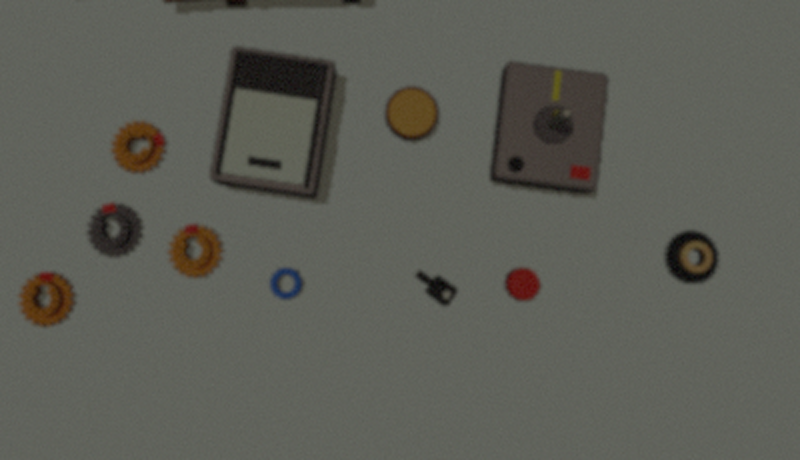

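The dark cog is at crop px (303,433) in side and (115,230) in top, its red mark up-left. The three orange ones are look-alikes. The spacer is at top crop (286,283), the cap at (522,284), the brush at (692,256). The spindle stands at (553,124), with the yellow stripe pointing up (about +x).

```bash
cat >> h.py <<'E'
def top_fit(c,x,y,h,tol=4,r=45,col=None):
    """mean/extent of points with height about h near x,y"""
    P=cloud(c);m=(np.hypot(P[...,0]-x,P[...,1]-y)<r)&(abs(P[...,2]-h)<tol)
    if col is not None: m&=col(c["image"].astype(int))
    v,u=np.nonzero(m); 
    if len(u)<5: return None
    (cx,cy),rad=cv2.minEnclosingCircle(np.stack([u,v],1).astype(np.float32))
    Q=P[m]; e=(Q.min(0)+Q.max(0))/2
    return len(u),Q.mean(0).round(1),"ext",e.round(1),"circ@h",w(c,cx,cy,h).round(1),"px",round(rad,1)
E
python3 - <<'E'
from h import *
red=lambda I:(I[...,2]>1.7*I[...,1])&(I[...,2]>60)
yel=lambda I:(I[...,1]>1.6*I[...,0])&(I[...,2]>1.6*I[...,0])&(I[...,1]>60)
blue=lambda I:(I[...,0]>1.5*I[...,2])
for n in ["side","top"]:
    c=capture(n)
    print(n)
    for o,x,y,h,t,r,col in [("cogcollar",503,384,22,5,45,None),("cogmark",503,384,8,9,45,red),("spacer",440,166,12,9,35,blue),("brush",476,-345,22,5,45,None),("cap",436,-130,24,6,40,red),("flange",625,-130,55,3,28,None),("house",625,-130,50,8,110,None),("spindle",625,-130,110,14,50,None),("stripe",650,-150,50,10,110,yel)]:
        print(o,top_fit(c,x,y,h,t,r,col))
E
```

```text
side
cogcollar (155, array([506.1, 378.1,  23.2]), 'ext', array([507.3, 377.5,  22. ]), 'circ@h', array([507.4, 377.6,  22. ]), 'px', 8.4)
cogmark (24, array([535.3, 385.7,  10.4]), 'ext', array([535.6, 384.5,   9.4]), 'circ@h', array([536.7, 384.3,   8. ]), 'px', 2.9)
spacer (78, array([440.6, 163.5,  12.7]), 'ext', array([440.5, 162.9,  10.8]), 'circ@h', array([440.2, 164. ,  12. ]), 'px', 6.0)
brush (53, array([ 473.4, -353.6,   23. ]), 'ext', array([ 469.7, -354.6,   22.1]), 'circ@h', array([ 468.3, -350.1,   22. ]), 'px', 5.7)
cap (71, array([ 438.8, -131.2,   25.3]), 'ext', array([ 439.7, -132.8,   24.1]), 'circ@h', array([ 440.2, -132.5,   24. ]), 'px', 5.4)
flange (86, array([ 624.3, -131.4,   54.2]), 'ext', array([ 625.2, -130.7,   54.9]), 'circ@h', array([ 625.1, -127.6,   55. ]), 'px', 7.6)
house (870, array([ 629.7, -155.9,   52.4]), 'ext', array([ 635.8, -164.8,   50. ]), 'circ@h', array([ 636. , -163.9,   50. ]), 'px', 25.8)
spindle (34, array([ 634.2, -166.4,  109.9]), 'ext', array([ 635.4, -166.9,  108.8]), 'circ@h', array([ 634.4, -166.8,  110. ]), 'px', 3.6)
stripe 
[... 667 characters left out ...]
.1)
cap (190, array([ 439.3, -135.7,   23.6]), 'ext', array([ 439.9, -135.9,   23.9]), 'circ@h', array([ 438.7, -135.4,   24. ]), 'px', 8.1)
flange (50, array([ 625.2, -144.8,   54.2]), 'ext', array([ 621.4, -133.8,   54.9]), 'circ@h', array([ 623.3, -132.7,   55. ]), 'px', 10.5)
house (2839, array([ 631.7, -166.3,   49.5]), 'ext', array([ 634.7, -166.8,   50. ]), 'circ@h', array([ 633.1, -165. ,   50. ]), 'px', 37.5)
spindle (51, array([ 633.8, -168.9,  114.7]), 'ext', array([ 634.9, -170.1,  109.8]), 'circ@h', array([ 634.8, -169.9,  110. ]), 'px', 4.3)
stripe (54, array([ 685.6, -177.2,   50. ]), 'ext', array([ 686.2, -177.3,   49.3]), 'circ@h', array([ 686.2, -176.2,   50. ]), 'px', 7.2)
```

Units first: shifts go in shares of 0.75 m and turns go in shares of 4 rad. So 0.35 m / 0.75 = 0.4667, 0.32 m / 0.75 = 0.4267.

play_rows(steps=[[[0.04, 0.0667, 0.04], [0, 0, 0], 0.08], [[0.1067, 0.1333, 0.08], [0, 0, 0], 0.08], [[0.16, 0.2, 0.1067], [0, 0, 0], 0.08], [[0.2133, 0.2667, 0.1067], [0, 0, 0], 0.08], [[0.2667, 0.3333, 0.1067], [0, 0, 0], 0.08], [[0.32, 0.3867, 0.1067], [0, 0, 0], 0.08], [[0.3733, 0.4267, 0.1067], [0, 0, 0], 0.08], [[0.4133, 0.4667, 0.1067], [0, 0, 0], 0.08]], force=20)

```text
t: 2.25
eef_pos: [414.7, -309.8, 301.4]
tool_rot: [-0.412, 3.113, -0.001]
force: [1.6, -0.7, 0.0]
width: 0.916
grip_force: 0.0
```

In the tool's units: 0.19 m / 0.75 = 0.2533, 0.13 m / 0.75 = 0.1733.

play_rows(steps=[[[0.0533, 0.04, 0], [0, 0, 0], 0.08], [[0.1067, 0.08, 0], [0, 0, 0], 0.08], [[0.16, 0.1333, 0], [0, 0, 0], 0.08], [[0.2133, 0.1733, 0], [0, 0, 0], 0.08], [[0.2533, 0.1867, 0], [0, 0, 0], 0.08], [[0.2533, 0.1867, 0], [0, 0, 0], 0.08]])

```text
t: 2.85
eef_pos: [606.9, -168.9, 298.5]
tool_rot: [0.417, -3.112, -0.001]
force: [-1.1, -0.4, -1.0]
width: 0.922
grip_force: 0.0
```

```bash
python3 - <<'E'
from h import *
s=get_state();print(s["t"],s["eef_pos"].round(1))
c=capture("wrist");cv2.imwrite("pics/w1.png",c["image"]);V=np.array(c["view"]);print((-V[:3,:3].T@V[:3,3]).round(1),V[:3,:3].round(2))
yel=lambda I:(I[...,1]>1.6*I[...,0])&(I[...,2]>1.6*I[...,0])&(I[...,1]>60)
for o,x,y,h,t,r,col in [("flange",634,-169,55,3,35,None),("house",634,-169,50,8,110,None),("spindle",634,-169,119,10,50,None),("stripe",650,-150,50,5,110,yel),("key",634,-169,71,9,25,yel)]:
        print(o,top_fit(c,x,y,h,t,r,col))
E
```

```text
2.85 [ 606.9 -168.9  298.5]
[ 537.9 -186.7  461.2] [[-0.26  0.96  0.  ]
 [ 0.93  0.25  0.27]
 [ 0.26  0.07 -0.96]]
flange (619, array([ 634.2, -168.7,   55.4]), 'ext', array([ 633.5, -169.9,   54.8]), 'circ@h', array([ 632.5, -169.9,   55. ]), 'px', 23.1)
house (8058, array([ 633.1, -169. ,   50.7]), 'ext', array([ 637.3, -168.1,   49.9]), 'circ@h', array([ 632.6, -169. ,   50. ]), 'px', 63.1)
spindle (130, array([ 636.2, -168.4,  119.1]), 'ext', array([ 637.8, -168.3,  117.4]), 'circ@h', array([ 636.3, -168.5,  119. ]), 'px', 6.5)
stripe (135, array([ 687.7, -174.2,   51.2]), 'ext', array([ 688. , -174.4,   51.4]), 'circ@h', array([ 688.2, -173.9,   50. ]), 'px', 11.9)
key None
```

View pics/w1.png

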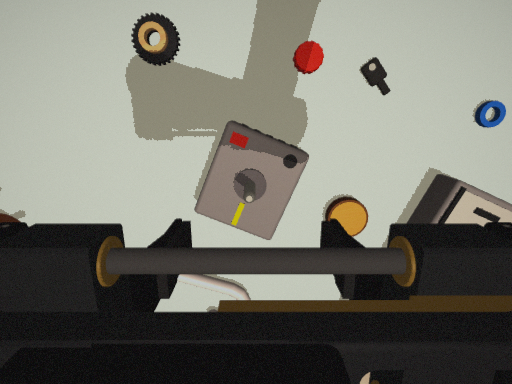

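The polisher is at the centre: spindle tip (250,198), yellow stripe (238,213) pointing down the picture. Brush (155,38), cap (308,57), spacer (490,113).

```bash
python3 - <<'E'
from h import *
c=capture("wrist");P=cloud(c)
m=(np.hypot(P[...,0]-634,P[...,1]+169)<115)&(abs(P[...,2]-50)<7)
r=cv2.minAreaRect(P[m][:,:2].astype(np.float32));print(r)
I=c["image"].astype(int)
y=(I[...,1]>1.6*I[...,0])&(I[...,2]>1.6*I[...,0])&(I[...,1]>60)&(abs(P[...,2]-50)<6)
Q=P[y][:,:2].astype(np.float32);v=cv2.fitLine(Q,cv2.DIST_L2,0,.01,.01).ravel();print("stripe",v,np.degrees(np.arctan2(v[1],v[0])))
for n,x,yy,h in [("cap",439,-134,24),("brush",473,-355,22)]: print(n,top_fit(c,x,yy,h,5,34))
E
```

```text
((638.144775390625, -168.00296020507812), (130.30917358398438, 149.89898681640625), 82.70669555664062)
stripe [ 9.92444158e-01 -1.22697115e-01  6.87477722e+02 -1.74229065e+02] -7.047786
cap (697, array([ 442.6, -134.9,   24. ]), 'ext', array([ 442.4, -134.7,   23.2]), 'circ@h', array([ 442.6, -135.5,   24. ]), 'px', 15.9)
brush (513, array([ 476.3, -353.2,   21.9]), 'ext', array([ 476.3, -353.8,   20.9]), 'circ@h', array([ 476.6, -353.4,   22. ]), 'px', 16.0)
```

In the tool's units: 0.375 m / 0.75 = 0.5, -0.01 m / 0.75 = -0.0133.

play_rows(steps=[[[-0.0133, 0.0533, 0], [0, 0, 0], 0.08], [[-0.0267, 0.12, 0], [0, 0, 0], 0.08], [[-0.04, 0.1867, 0], [0, 0, 0], 0.08], [[-0.0533, 0.2533, 0], [0, 0, 0], 0.08], [[-0.0667, 0.32, 0], [0, 0, 0], 0.08], [[-0.08, 0.38, 0], [0, 0, 0], 0.08], [[-0.0933, 0.44, 0], [0, 0, 0], 0.08], [[-0.1067, 0.5, 0], [0, 0, 0], 0.08]])

```text
t: 3.75
eef_pos: [522.4, 203.8, 301.7]
tool_rot: [-0.409, 3.113, 0.001]
force: [0.4, 1.1, 0.3]
width: 0.92
grip_force: 0.0
```

In the tool's units: 0.17 m / 0.75 = 0.2267, 0.16 m / 0.75 = 0.2133.

play_rows(steps=[[[-0.0133, 0.06, -0.0267], [0, 0, 0], 0.08], [[-0.0267, 0.12, -0.0533], [0, 0, 0], 0.08], [[-0.0267, 0.1733, -0.0667], [0, 0, 0], 0.08], [[-0.0267, 0.2133, -0.0667], [0, 0, 0], 0.08], [[-0.0267, 0.2267, -0.0667], [0, 0, 0], 0.08], [[-0.0267, 0.2267, -0.0667], [0, 0, 0], 0.08]])

```text
t: 4.35
eef_pos: [503.5, 373.4, 250.8]
tool_rot: [-0.412, 3.114, -0.0]
force: [0.1, -0.5, -0.9]
width: 0.921
grip_force: 0.0
```

```bash
python3 - <<'E'
from h import *
s=get_state();print(s["t"],s["eef_pos"].round(1),s["tool_rot"].round(3),s["q"].round(2))
c=capture("wrist");cv2.imwrite("pics/w2.png",c["image"])
red=lambda I:(I[...,2]>1.7*I[...,1])&(I[...,2]>60)&(I[...,1]<1.3*I[...,0])
print("collar",top_fit(c,506.5,376.5,22,4,32)); print("disc",top_fit(c,506.5,376.5,8,4,40)); print("mark",top_fit(c,506.5,376.5,8,4,40,red))
E
```

```text
4.35 [503.5 373.4 250.8] [-0.412  3.114 -0.   ] [ 0.9   0.37  0.06  0.   -1.26 -2.2 ]
collar (485, array([507.8, 379. ,  22. ]), 'ext', array([509.3, 379.3,  21.2]), 'circ@h', array([508.7, 379.3,  22. ]), 'px', 15.4)
disc (831, array([507.4, 378.8,   8.4]), 'ext', array([509.8, 379.2,   8. ]), 'circ@h', array([509. , 379.4,   8. ]), 'px', 23.5)
mark (34, array([537.6, 387.2,   9.1]), 'ext', array([537.6, 387.1,   9.2]), 'circ@h', array([537.8, 387.3,   8. ]), 'px', 5.8)
```

View pics/w2.png

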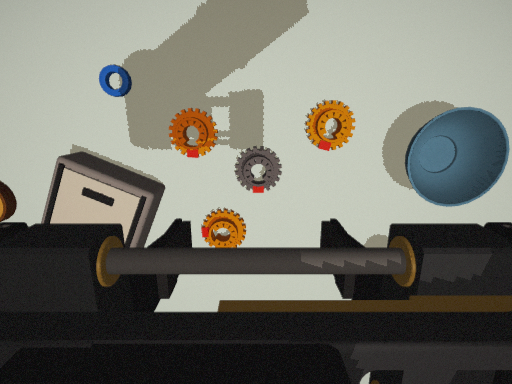

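Dark cog at (258,170), red mark below it at (258,190), with orange look-alikes around it. The fingers straddle it symmetrically (columns 180 and 335).

In the tool's units: -0.21 m / 0.75 = -0.28, -0.2 m / 0.75 = -0.2667.

play_rows(steps=[[[0.0027, 0.0027, -0.0533], [0, 0, 0], 0.064], [[0.0067, 0.008, -0.1133], [0, 0, 0], 0.064], [[0.0067, 0.008, -0.1733], [0, 0, 0], 0.064], [[0.0067, 0.008, -0.2333], [0, 0, 0], 0.064], [[0.0067, 0.008, -0.2667], [0, 0, 0], 0.064], [[0.0067, 0.008, -0.28], [0, 0, 0], 0.064], [[0.0067, 0.008, -0.28], [0, 0, 0], 0.064], [[0.0067, 0.008, -0.28], [0, 0, 0], 0.064]])

```text
t: 5.2
eef_pos: [509.9, 379.7, 42.8]
tool_rot: [-0.411, 3.112, 0.003]
force: [-0.1, -0.0, -0.1]
width: 0.736
grip_force: 0.0
```

```bash
python3 - <<'E'
from h import *
for i in range(3):
    s=get_state();print(s["eef_pos"].round(1),s["force"].round(1))
    c=capture("wrist")
cv2.imwrite("pics/w3.png",c["image"])
print("collar",top_fit(c,508.5,379,22,4,32))
E
```

```text
[509.9 379.7  42.8] [-0.1 -0.  -0.1]
[509.9 380.1  43.1] [ 0.6 -0.3  1. ]
[509.8 380.3  43.1] [ 0.2  0.1 -0.2]
collar (2057, array([507.1, 378.9,  22. ]), 'ext', array([509. , 379.5,  21.1]), 'circ@h', array([508.3, 379.2,  22. ]), 'px', 31.4)
```

View pics/w3.png

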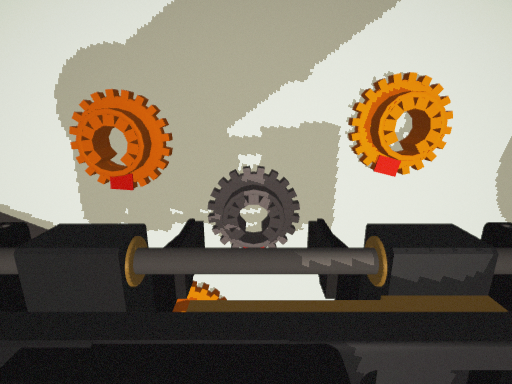

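The cog at (254,210) is centred between the open fingers, and the neighbours are clear. Descending to grip the collar.

In the tool's units: -0.032 m / 0.75 = -0.0427, -0.027 m / 0.75 = -0.036.

play_rows(steps=[[[-0.0013, -0.0013, -0.02], [0, 0, 0], 0.064], [[-0.0013, -0.0013, -0.036], [0, 0, 0], 0.064], [[-0.0013, -0.0013, -0.0427], [0, 0, 0], 0.064], [[-0.0013, -0.0013, -0.0427], [0, 0, 0], 0.03], [[-0.0013, -0.0013, -0.0427], [0, 0, 0], 0.03], [[-0.0013, -0.0013, -0.0427], [0, 0, 0], 0.03], [[-0.0013, -0.0013, -0.0427], [0, 0, 0], 0.03], [[-0.0013, -0.0013, -0.0427], [0, 0, 0], 0.03]], force=30)

```text
t: 6.15
eef_pos: [507.9, 378.8, 9.2]
tool_rot: [-0.412, 3.114, 0.001]
force: [0.6, 0.7, 0.6]
width: 0.497
grip_force: 30.0
```

play_rows(steps=[[[0, 0, 0], [0, 0, 0], 0.03], [[0, 0, 0], [0, 0, 0], 0.03], [[0, 0, 0.0133], [0, 0, 0], 0.03], [[0, 0, 0.04], [0, 0, 0], 0.03], [[0, 0, 0.08], [0, 0, 0], 0.03], [[0, 0, 0.1333], [0, 0, 0], 0.03], [[0, 0, 0.1867], [0, 0, 0], 0.03], [[0, 0, 0.2], [0, 0, 0], 0.03]])

```text
t: 6.95
eef_pos: [509.4, 380.1, 164.2]
tool_rot: [-0.412, 3.107, 0.008]
force: [0.3, 0.3, -2.2]
width: 0.498
grip_force: 30.0
```

```bash
python3 - <<'E'
from h import *
s=get_state();print(s["t"],s["eef_pos"].round(1),s["force"].round(1),s["width"]*87,s["grip_force"])
c=capture("wrist");cv2.imwrite("pics/w4.png",c["image"][120:330,120:400])
E
```

```text
6.95 [509.4 380.1 164.2] [ 0.3  0.3 -2.2] 43.292738937687034 29.999627619981766
```

View pics/w4.png

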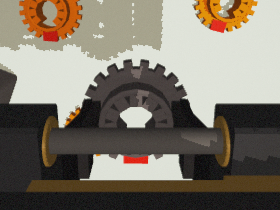

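The cog is in the fingers at 43.3 mm (collar 44), level, with its red mark at (135,158) in the crop. Carrying it to the spindle, turned by -22.6°.

In the tool's units: -0.34 m / 0.75 = -0.4533, 0.08 m / 0.75 = 0.1067, -22.6 degrees / 229.1831 = -0.0986.

play_rows(steps=[[[0.0133, -0.04, 0.0133], [0, 0, -0.0131], 0.03], [[0.0267, -0.0933, 0.0267], [0, 0, -0.0262], 0.03], [[0.04, -0.1533, 0.0267], [0, 0, -0.0393], 0.03], [[0.0533, -0.2133, 0.0267], [0, 0, -0.0524], 0.03], [[0.0667, -0.2733, 0.0267], [0, 0, -0.0654], 0.03], [[0.08, -0.3333, 0.0267], [0, 0, -0.0785], 0.03], [[0.0933, -0.3933, 0.0267], [0, 0, -0.0916], 0.03], [[0.1067, -0.4533, 0.0267], [0, 0, -0.0986], 0.03]])

```text
t: 7.8
eef_pos: [586.2, 36.5, 176.3]
tool_rot: [-0.209, -3.13, 0.001]
force: [1.6, 0.6, -1.5]
width: 0.5
grip_force: 30.0
```

In the tool's units: -0.208 m / 0.75 = -0.2773, -0.205 m / 0.75 = -0.2733.

play_rows(steps=[[[0.0133, -0.06, 0], [0, 0, 0], 0.03], [[0.0267, -0.12, 0], [0, 0, 0], 0.03], [[0.04, -0.1733, 0], [0, 0, 0], 0.03], [[0.0533, -0.22, 0], [0, 0, 0], 0.03], [[0.0613, -0.2533, 0], [0, 0, 0], 0.03], [[0.0613, -0.2733, 0], [0, 0, 0], 0.03], [[0.0613, -0.2773, 0], [0, 0, 0], 0.03], [[0.0613, -0.2773, 0], [0, 0, 0], 0.03]])

```text
t: 8.6
eef_pos: [632.7, -169.1, 177.5]
tool_rot: [-0.207, -3.133, -0.001]
force: [0.9, -0.2, -2.7]
width: 0.497
grip_force: 30.0
```

```bash
cat >> h.py <<'E'
def st():
    s=get_state();from scipy.spatial.transform import Rotation as R
    y=R.from_rotvec(s["tool_rot"]).as_matrix()[:,1]
    print("t",round(s["t"],2),"eef",s["eef_pos"].round(1),"finger dir",round(np.degrees(np.arctan2(y[1],y[0]))%180,1),"yz",y[2].round(3),"F",s["force"].round(1),"w",round(s["width"]*87,1),"g",round(s["grip_force"],1),"q",s["q"].round(2))
E
python3 - <<'E'
from h import *
st()
c=capture("wrist");cv2.imwrite("pics/w5.png",c["image"][100:340,100:420])
print(top_fit(c,636,-168.5,119,8,20))
c=capture("side");cv2.imwrite("pics/s5.png",cv2.resize(c["image"][80:200,170:330],None,fx=4,fy=4,interpolation=cv2.INTER_CUBIC))
E
```

```text
t 8.6 eef [ 632.7 -169.1  177.5] finger dir 82.4 yz 0.0 F [ 0.9 -0.2 -2.7] w 43.2 g 30.0 q [-0.01  0.47  0.03 -0.   -1.13 -1.69]
None
```

View pics/w5.png

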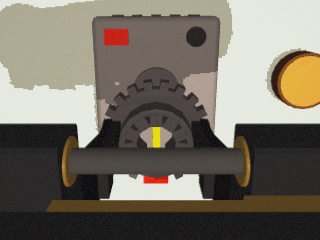

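Looking down through the bore, the stripe (156,140) and the cog's red mark (156,180) line up. Descending over the spindle.

In the tool's units: -0.085 m / 0.75 = -0.1133, -0.075 m / 0.75 = -0.1.

play_rows(steps=[[[0.004, 0.0013, 0], [0, 0, 0], 0.03], [[0.004, 0.0013, -0.0267], [0, 0, 0], 0.03], [[0.004, 0.0013, -0.0533], [0, 0, 0], 0.03], [[0.004, 0.0013, -0.0733], [0, 0, 0], 0.03], [[0.004, 0.0013, -0.0867], [0, 0, 0], 0.03], [[0.004, 0.0013, -0.1], [0, 0, 0], 0.03], [[0.004, 0.0013, -0.1133], [0, 0, 0], 0.03], [[0.004, 0.0013, -0.1133], [0, 0, 0], 0.03]])

```text
t: 9.5
eef_pos: [635.7, -168.1, 92.1]
tool_rot: [-0.206, -3.132, -0.0]
force: [-0.2, -0.7, -2.0]
width: 0.495
grip_force: 30.0
```

```bash
python3 - <<'E'
from h import *
st()
c=capture("wrist");cv2.imwrite("pics/w6.png",c["image"][100:340,100:420]);print(top_fit(c,636,-168.5,119,8,20))
E
```

```text
t 9.5 eef [ 635.7 -168.1   92.1] finger dir 82.5 yz 0.0 F [-0.2 -0.7 -2. ] w 43.1 g 30.0 q [-0.01  0.55 -0.07 -0.   -0.96 -1.69]
(193, array([ 631.5, -167.1,  115.1]), 'ext', array([ 632.9, -174.1,  115.5]), 'circ@h', array([ 630.5, -173.4,  119. ]), 'px', 25.5)
```

View pics/w6.png

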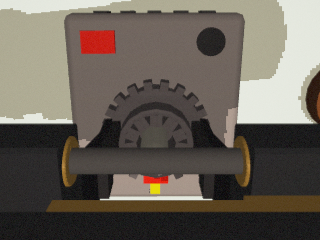

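Spindle is inside the bore without side force; mark and stripe line up at (156,185).

In the tool's units: -0.027 m / 0.75 = -0.036, -0.01 m / 0.75 = -0.0133.

play_rows(steps=[[[0, 0, -0.0067], [0, 0, 0], 0.03], [[0, 0, -0.0133], [0, 0, 0], 0.03], [[0, 0, -0.0187], [0, 0, 0], 0.03], [[0, 0, -0.024], [0, 0, 0], 0.03], [[0, 0, -0.0293], [0, 0, 0], 0.03], [[0, 0, -0.0333], [0, 0, 0], 0.03], [[0, 0, -0.036], [0, 0, 0], 0.03], [[0, 0, -0.036], [0, 0, 0], 0.03]])

```text
t: 10.35
eef_pos: [636.4, -168.5, 66.3]
tool_rot: [-0.207, -3.134, -0.0]
force: [-0.7, 0.1, -1.9]
width: 0.498
grip_force: 30.0
```

```bash
python3 - <<'E'
from h import *
st()
E
```

```text
t 10.35 eef [ 636.4 -168.5   66.3] finger dir 82.5 yz -0.0 F [-0.7  0.1 -1.9] w 43.4 g 30.0 q [-0.01  0.58 -0.09 -0.   -0.9  -1.69]
```

In the tool's units: 0.08 m / 0.75 = 0.1067, 0.01 m / 0.75 = 0.0133.

play_rows(steps=[[[0, 0, -0.002], [0, 0, 0], 0.03], [[0, 0, -0.0033], [0, 0, 0], 0.03], [[0, 0, -0.0033], [0, 0, 0], 0.06], [[0, 0, -0.0033], [0, 0, 0], 0.06], [[0, 0, -0.0033], [0, 0, 0], 0.06], [[0, 0, 0.0133], [0, 0, 0], 0.06], [[0, 0, 0.0533], [0, 0, 0], 0.06], [[0, 0, 0.1067], [0, 0, 0], 0.06]])

```text
t: 11.15
eef_pos: [635.5, -168.4, 146.6]
tool_rot: [-0.206, -3.131, 0.0]
force: [0.6, -0.7, 0.7]
width: 0.688
grip_force: 0.0
```

In the tool's units: 0.22 m / 0.75 = 0.2933, 0.2 m / 0.75 = 0.2667.

play_rows(steps=[[[0, 0, 0.04], [0, 0, 0], 0.06], [[-0.0133, 0.0267, 0.0933], [0, 0, 0], 0.06], [[-0.04, 0.0667, 0.1467], [0, 0, 0], 0.06], [[-0.0667, 0.12, 0.1867], [0, 0, 0], 0.06], [[-0.0933, 0.16, 0.1867], [0, 0, 0], 0.06], [[-0.12, 0.2133, 0.1867], [0, 0, 0], 0.06], [[-0.1467, 0.2667, 0.1867], [0, 0, 0], 0.06], [[-0.16, 0.2933, 0.1867], [0, 0, 0], 0.06]])

```text
t: 11.95
eef_pos: [515.1, 53.6, 288.5]
tool_rot: [0.203, 3.133, 0.002]
force: [1.0, -0.6, 0.1]
width: 0.688
grip_force: 0.0
```

```bash
python3 - <<'E'
from h import *
st()
for n in ["top","side"]:
    c=capture(n)
    print(n,"collar",top_fit(c,635.5,-168,77,6,30),"disc",top_fit(c,635.5,-168,63,4,38))
    cv2.imwrite(f"pics/{n}7.png",c["image"])
t=cv2.resize(cv2.imread("pics/top7.png")[120:210,290:390],None,fx=4,fy=4,interpolation=cv2.INTER_CUBIC)
s=cv2.resize(cv2.imread("pics/side7.png")[110:200,200:300],None,fx=4,fy=4,interpolation=cv2.INTER_CUBIC)
cv2.imwrite("pics/ts7.png",np.hstack([t,s]))
E
```

```text
t 11.95 eef [515.1  53.6 288.5] finger dir 82.6 yz 0.002 F [ 1.  -0.6  0.1] w 59.8 g 0.0 q [ 0.42  0.16 -0.14 -0.   -1.27 -2.12]
top collar (162, array([ 632. , -167.3,   75.9]), 'ext', array([ 634.6, -170.2,   76.2]), 'circ@h', array([ 634. , -169.3,   77. ]), 'px', 9.2) disc (289, array([ 634.5, -167.6,   62.2]), 'ext', array([ 635., -170.,   63.]), 'circ@h', array([ 635.1, -169.6,   63. ]), 'px', 13.9)
side collar (63, array([ 634.6, -161. ,   77.8]), 'ext', array([ 636.1, -164.8,   77.1]), 'circ@h', array([ 635. , -167.3,   77. ]), 'px', 6.2) disc (71, array([ 633.4, -155.3,   64.1]), 'ext', array([ 635.4, -164.4,   63. ]), 'circ@h', array([ 636.6, -170.7,   63. ]), 'px', 9.2)
```

View pics/ts7.png

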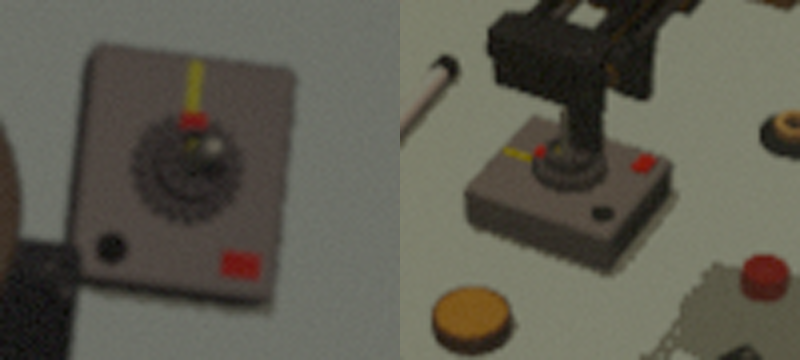

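The cog sits on the flange: collar top measured at 76–78 (77 expected), mark (195,120) in line with the stripe. Next the spacer.

In the tool's units: -0.16 m / 0.75 = -0.2133, -0.14 m / 0.75 = -0.1867.

play_rows(steps=[[[-0.0267, 0.04, -0.04], [0, 0, 0], 0.06], [[-0.0533, 0.08, -0.08], [0, 0, 0], 0.06], [[-0.08, 0.12, -0.1333], [0, 0, 0], 0.06], [[-0.1, 0.1467, -0.1867], [0, 0, 0], 0.06], [[-0.1, 0.1467, -0.2133], [0, 0, 0], 0.06], [[-0.1, 0.1467, -0.2133], [0, 0, 0], 0.06]])

```text
t: 12.65
eef_pos: [440.2, 160.4, 124.5]
tool_rot: [-0.206, -3.13, 0.006]
force: [0.6, -0.6, 1.1]
width: 0.688
grip_force: 0.0
```

```bash
python3 - <<'E'
from h import *
st()
c=capture("wrist");cv2.imwrite("pics/w8.png",c["image"])
print(top_fit(c,441,162,12,3,30))
E
```

```text
t 12.65 eef [440.2 160.4 124.5] finger dir 82.5 yz -0.004 F [ 0.6 -0.6  1.1] w 59.9 g 0.0 q [ 0.7   0.23 -0.5  -0.   -0.85 -2.4 ]
(823, array([441.8, 162.8,  12.2]), 'ext', array([442.4, 162.6,  11.8]), 'circ@h', array([441.5, 162.8,  12. ]), 'px', 19.5)
```

View pics/w8.png

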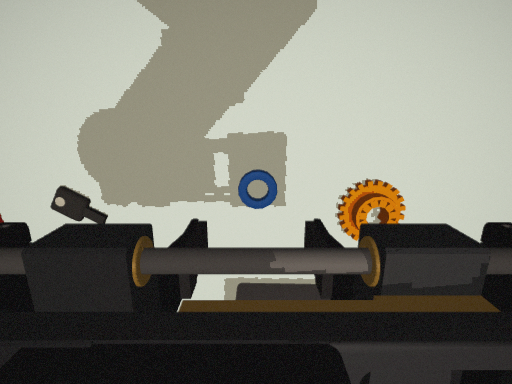

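The spacer is at (258,189), measured top 12 mm at (441.7,162.8); nothing in the fingers' way.

In the tool's units: -0.12 m / 0.75 = -0.16, -0.115 m / 0.75 = -0.1533.

play_rows(steps=[[[0.002, 0.0032, -0.04], [0, 0, 0], 0.06], [[0.002, 0.0032, -0.0933], [0, 0, 0], 0.06], [[0.002, 0.0032, -0.1333], [0, 0, 0], 0.06], [[0.002, 0.0032, -0.1533], [0, 0, 0], 0.06], [[0.002, 0.0032, -0.16], [0, 0, 0], 0.06], [[0.002, 0.0032, -0.16], [0, 0, 0], 0.06]])

```text
t: 13.3
eef_pos: [444.6, 164.1, 7.5]
tool_rot: [0.208, 3.133, 0.002]
force: [-0.4, 0.4, 0.1]
width: 0.685
grip_force: 0.0
```

play_rows(steps=[[[0, 0, 0], [0, 0, 0], 0.025], [[0, 0, 0], [0, 0, 0], 0.025], [[0, 0, 0], [0, 0, 0], 0.025], [[0, 0, 0], [0, 0, 0], 0.025], [[0, 0, 0], [0, 0, 0], 0.025], [[0, 0, 0], [0, 0, 0], 0.025]], force=20)

```text
t: 13.9
eef_pos: [443.5, 164.2, 7.4]
tool_rot: [0.206, 3.134, 0.001]
force: [-1.1, -0.6, 5.5]
width: 0.441
grip_force: 20.0
```

```bash
python3 -c "
from h import *
st()"
```

```text
t 13.9 eef [443.5 164.2   7.4] finger dir 82.5 yz 0.001 F [-1.1 -0.6  5.5] w 38.3 g 20.0 q [ 0.7   0.42 -0.62  0.   -0.53 -2.4 ]
```

The grip is 3 mm high and the width a bit small, so I regrip lower.

In the tool's units: -0.0035 m / 0.75 = -0.0047, -0.002 m / 0.75 = -0.0027.

play_rows(steps=[[[0, 0, 0], [0, 0, 0], 0.06], [[0, 0, 0], [0, 0, 0], 0.06], [[0, 0, 0], [0, 0, 0], 0.06], [[-0.0013, -0.0013, 0], [0, 0, 0], 0.06], [[-0.002, -0.0013, -0.0027], [0, 0, 0], 0.06], [[-0.002, -0.0013, -0.0047], [0, 0, 0], 0.06], [[-0.002, -0.0013, -0.0047], [0, 0, 0], 0.06], [[-0.002, -0.0013, -0.0047], [0, 0, 0], 0.06]])

```text
t: 14.7
eef_pos: [441.6, 162.9, 3.0]
tool_rot: [-0.207, -3.135, 0.0]
force: [0.0, -0.0, 0.6]
width: 0.686
grip_force: 0.0
```

```bash
python3 -c "
from h import *
st()
c=capture('wrist');print(top_fit(c,441.7,162.8,12,3,25));st()"
```

```text
t 14.7 eef [441.6 162.9   3. ] finger dir 82.5 yz -0.0 F [ 0.  -0.   0.6] w 59.7 g 0.0 q [ 0.7   0.42 -0.62  0.   -0.52 -2.4 ]
(1463, array([433.6, 166.9,  12.1]), 'ext', array([435.6, 165.8,  11.8]), 'circ@h', array([441., 166.,  12.]), 'px', 33.2)
t 14.75 eef [441.6 162.9   3.1] finger dir 82.5 yz -0.0 F [-0.1 -0.2 -0.1] w 60.2 g 0.0 q [ 0.7   0.42 -0.62  0.   -0.52 -2.4 ]
```

play_rows(steps=[[[0, 0, 0], [0, 0, 0], 0.025], [[0, 0, 0], [0, 0, 0], 0.025], [[0, 0, 0], [0, 0, 0], 0.025], [[0, 0, 0], [0, 0, 0], 0.025], [[0, 0, 0], [0, 0, 0], 0.025]], force=12)

```text
t: 15.25
eef_pos: [441.6, 162.9, 3.2]
tool_rot: [0.207, 3.135, 0.0]
force: [0.2, 0.3, -0.3]
width: 0.448
grip_force: 12.0
```

```bash
python3 -c "
from h import *
st()
c=capture('wrist');print(top_fit(c,441.7,162.8,12,4,25))
P=cloud(c);I=c['image'].astype(int);m=(I[...,0]>1.5*I[...,2])&(np.hypot(P[...,0]-441.7,P[...,1]-162.8)<24)
Q=P[m];Q=Q[Q[:,2]>9];A=np.c_[Q[:,:2]-Q[:,:2].mean(0),np.ones(len(Q))];print(len(Q),np.linalg.lstsq(A,Q[:,2],rcond=None)[0])
"
```

```text
t 15.25 eef [441.6 162.9   3.2] finger dir 82.5 yz 0.0 F [ 0.2  0.3 -0.3] w 39.0 g 12.0 q [ 0.7   0.42 -0.62  0.   -0.52 -2.4 ]
(1614, array([433.6, 165.1,  12.1]), 'ext', array([436.3, 164.2,  12. ]), 'circ@h', array([435.1, 163.8,  12. ]), 'px', 40.2)
1472 [ 0.06176487 -0.09227514 12.66500924]
```

In the tool's units: -0.205 m / 0.75 = -0.2733, -0.17 m / 0.75 = -0.2267.

play_rows(steps=[[[0, 0, 0.02], [0, 0, 0], 0.025], [[0.0067, -0.0067, 0.0667], [0, 0, 0], 0.025], [[0.0267, -0.04, 0.12], [0, 0, 0], 0.025], [[0.0533, -0.08, 0.16], [0, 0, 0], 0.025], [[0.08, -0.1267, 0.1867], [0, 0, 0], 0.025], [[0.1067, -0.1733, 0.2], [0, 0, 0], 0.025], [[0.1333, -0.2267, 0.2], [0, 0, 0], 0.025], [[0.16, -0.2733, 0.2], [0, 0, 0], 0.025]])

```text
t: 16.1
eef_pos: [562.1, -43.9, 153.7]
tool_rot: [0.207, 3.134, 0.001]
force: [0.3, 0.2, -0.6]
width: 0.449
grip_force: 12.0
```

In the tool's units: -0.126 m / 0.75 = -0.168, -0.105 m / 0.75 = -0.14.

play_rows(steps=[[[0.0267, -0.0467, 0], [0, 0, 0], 0.025], [[0.0533, -0.0933, 0], [0, 0, 0], 0.025], [[0.08, -0.14, 0], [0, 0, 0], 0.025], [[0.0987, -0.168, 0], [0, 0, 0], 0.025], [[0.0987, -0.168, 0], [0, 0, 0], 0.025], [[0.0987, -0.168, 0], [0, 0, 0], 0.025], [[0.0987, -0.168, 0], [0, 0, 0], 0.025]])

```text
t: 16.8
eef_pos: [634.9, -167.3, 152.9]
tool_rot: [-0.206, -3.134, -0.0]
force: [0.2, 0.2, -0.2]
width: 0.45
grip_force: 12.0
```

```bash
python3 -c "
from h import *
st()
c=capture('wrist')
P=cloud(c);I=c['image'].astype(int);m=(I[...,0]>1.5*I[...,2])&(np.hypot(P[...,0]-635,P[...,1]+168)<30)&(P[...,2]>140)
Q=P[m];print(len(Q),Q.mean(0),Q.min(0),Q.max(0));st()
"
```

```text
t 16.8 eef [ 634.9 -167.3  152.9] finger dir 82.5 yz 0.0 F [ 0.2  0.2 -0.2] w 39.1 g 12.0 q [-0.01  0.49 -0.   -0.   -1.08 -1.69]
1981 [ 624.48266827 -164.81637719  175.58917804] [ 606.92007576 -192.30965341  151.45940652] [ 644.04523822 -139.15565669  276.09768   ]
t 16.85 eef [ 635.  -167.1  153.2] finger dir 82.5 yz 0.0 F [ 0.2  0.1 -0.1] w 38.9 g 12.0 q [-0.01  0.49 -0.   -0.   -1.08 -1.69]
```

In the tool's units: -0.07 m / 0.75 = -0.0933, -0.067 m / 0.75 = -0.0893.

play_rows(steps=[[[0.0009, -0.0016, -0.0067], [0, 0, 0], 0.025], [[0.0009, -0.0016, -0.0267], [0, 0, 0], 0.025], [[0.0009, -0.0016, -0.0467], [0, 0, 0], 0.025], [[0.0009, -0.0016, -0.0667], [0, 0, 0], 0.025], [[0.0009, -0.0016, -0.08], [0, 0, 0], 0.025], [[0.0009, -0.0016, -0.0893], [0, 0, 0], 0.025], [[0.0009, -0.0016, -0.0933], [0, 0, 0], 0.025], [[0.0009, -0.0016, -0.0933], [0, 0, 0], 0.025]])

```text
t: 17.65
eef_pos: [636.3, -169.2, 83.0]
tool_rot: [-0.206, -3.135, 0.0]
force: [0.1, -0.5, 0.4]
width: 0.454
grip_force: 12.0
```

```bash
python3 -c "
from h import *
st()"
```

```text
t 17.65 eef [ 636.3 -169.2   83. ] finger dir 82.5 yz -0.0 F [ 0.1 -0.5  0.4] w 39.5 g 12.0 q [-0.01  0.56 -0.08  0.   -0.94 -1.69]
```

In the tool's units: 0.08 m / 0.75 = 0.1067, 0.01 m / 0.75 = 0.0133.

play_rows(steps=[[[0, 0, -0.002], [0, 0, 0], 0.025], [[0, 0, -0.0031], [0, 0, 0], 0.025], [[0, 0, -0.0031], [0, 0, 0], 0.06], [[0, 0, -0.0031], [0, 0, 0], 0.06], [[0, 0, -0.0031], [0, 0, 0], 0.06], [[0, 0, 0.0133], [0, 0, 0], 0.06], [[0, 0, 0.0533], [0, 0, 0], 0.06], [[0, 0, 0.1067], [0, 0, 0], 0.06]])

```text
t: 18.45
eef_pos: [635.2, -169.2, 162.9]
tool_rot: [-0.207, -3.131, 0.0]
force: [1.9, -0.1, -0.5]
width: 0.687
grip_force: 0.0
```

In the tool's units: -0.185 m / 0.75 = -0.2467, -0.18 m / 0.75 = -0.24.

play_rows(steps=[[[0, 0, 0.0267], [0, 0, 0], 0.06], [[-0.0267, -0.0267, 0.04], [0, 0, 0], 0.06], [[-0.0667, -0.0667, 0.04], [0, 0, 0], 0.06], [[-0.1067, -0.1067, 0.0267], [0, 0, 0], 0.06], [[-0.1467, -0.1533, 0], [0, 0, 0], 0.06], [[-0.18, -0.2, -0.04], [0, 0, 0], 0.06], [[-0.2067, -0.24, -0.08], [0, 0, 0], 0.06], [[-0.2133, -0.2467, -0.1067], [0, 0, 0], 0.06]])

```text
t: 19.25
eef_pos: [473.3, -356.6, 82.2]
tool_rot: [-0.213, -3.133, -0.001]
force: [-0.2, 0.4, 0.0]
width: 0.691
grip_force: 0.0
```

```bash
python3 -c "
from h import *
st()
bl=lambda I:(I[...,0]>1.5*I[...,2])
for n in ['top','side']:
    c=capture(n); print(n,top_fit(c,635.5,-168,89,7,35,bl)); cv2.imwrite(f'pics/{n}9.png',c['image'])
    P=cloud(c);m=bl(c['image'].astype(int))&(np.hypot(P[...,0]-635,P[...,1]+168)<35)&(abs(P[...,2]-89)<8);Q=P[m];A=np.c_[Q[:,:2]-Q[:,:2].mean(0),np.ones(len(Q))];print(np.median(Q[:,2]),np.linalg.lstsq(A,Q[:,2],rcond=None)[0].round(3))
c=capture('wrist');cv2.imwrite('pics/w9.png',c['image']);print('brush',top_fit(c,476,-353.5,22,4,34),top_fit(c,476,-353.5,10,3,40))
t=cv2.resize(cv2.imread('pics/top9.png')[120:210,290:390],None,fx=4,fy=4)
s=cv2.resize(cv2.imread('pics/side9.png')[110:200,200:300],None,fx=4,fy=4)
cv2.imwrite('pics/ts9.png',np.hstack([t,s]))"
```

```text
t 19.25 eef [ 473.3 -356.6   82.2] finger dir 82.2 yz 0.0 F [-0.2  0.4  0. ] w 60.1 g 0.0 q [-0.37  0.46 -0.25 -0.   -0.86 -1.33]
top (134, array([ 632.6, -167.9,   87.9]), 'ext', array([ 634.6, -170. ,   87.4]), 'circ@h', array([ 633.9, -169.5,   89. ]), 'px', 8.3)
88.07842347023515 [ 3.2000e-02 -2.2000e-02  8.7743e+01]
side (44, array([ 633.2, -161.6,   90.3]), 'ext', array([ 634.9, -165.4,   89.8]), 'circ@h', array([ 635.8, -168.6,   89. ]), 'px', 5.1)
90.84996802040251 [ 4.1000e-02 -1.0900e-01  9.0337e+01]
brush (1240, array([ 474.8, -353.8,   22.1]), 'ext', array([ 475.6, -353.9,   21.1]), 'circ@h', array([ 474.7, -353.8,   22. ]), 'px', 23.9) (2596, array([ 472.4, -353.4,   10.2]), 'ext', array([ 475.9, -354. ,   10. ]), 'circ@h', array([ 474.1, -353.7,   10. ]), 'px', 39.2)
```

View pics/ts9.png

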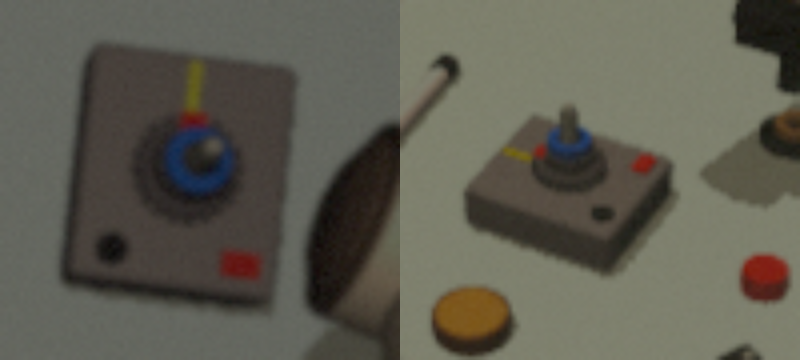

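The spacer sits level on the cog at top px (200,158), height ~89. The brush is measured at (475.3,-353.8), collar top at 22.

play_rows(steps=[[[0.0027, 0.0037, 0], [0, 0, 0], 0.06], [[0.0027, 0.0037, -0.0333], [0, 0, 0], 0.06], [[0.0027, 0.0037, -0.0667], [0, 0, 0], 0.06], [[0.0027, 0.0037, -0.0827], [0, 0, 0], 0.06], [[0.0027, 0.0037, -0.0893], [0, 0, 0], 0.06], [[0.0027, 0.0037, -0.0893], [0, 0, 0], 0.06], [[0.0027, 0.0037, -0.0893], [0, 0, 0], 0.06]])

```text
t: 20.1
eef_pos: [479.5, -351.8, 17.4]
tool_rot: [0.205, 3.133, -0.002]
force: [-0.4, -0.2, 0.6]
width: 0.69
grip_force: 0.0
```

```bash
python3 -c "
from h import *
st()"
```

```text
t 20.1 eef [ 479.5 -351.8   17.4] finger dir 82.5 yz -0.001 F [-0.4 -0.2  0.6] w 60.0 g 0.0 q [-0.36  0.55 -0.31  0.   -0.71 -1.34]
```

In the tool's units: -0.0055 m / 0.75 = -0.0073, -0.004 m / 0.75 = -0.0053.

play_rows(steps=[[[-0.0053, -0.0027, -0.0027], [0, 0, 0], 0.06], [[-0.0053, -0.0027, -0.0073], [0, 0, 0], 0.06], [[-0.0053, -0.0027, -0.0073], [0, 0, 0], 0.06], [[-0.0053, -0.0027, -0.0073], [0, 0, 0], 0.025], [[-0.0053, -0.0027, -0.0073], [0, 0, 0], 0.025], [[-0.0053, -0.0027, -0.0073], [0, 0, 0], 0.025], [[-0.0053, -0.0027, -0.0073], [0, 0, 0], 0.025], [[-0.0053, -0.0027, -0.0073], [0, 0, 0], 0.025]], force=25)

```text
t: 20.9
eef_pos: [474.4, -353.6, 10.7]
tool_rot: [0.207, 3.135, -0.0]
force: [-0.0, 0.5, 1.1]
width: 0.451
grip_force: 25.0
```

```bash
python3 -c "
from h import *
st()"
```

```text
t 20.9 eef [ 474.4 -353.6   10.7] finger dir 82.5 yz -0.0 F [-0.   0.5  1.1] w 39.3 g 25.0 q [-0.37  0.56 -0.32  0.   -0.7  -1.34]
```

In the tool's units: 0.16 m / 0.75 = 0.2133, 0.155 m / 0.75 = 0.2067.

play_rows(steps=[[[0, 0, 0.02], [0, 0, 0], 0.025], [[0.0067, 0.0067, 0.0667], [0, 0, 0], 0.025], [[0.0267, 0.0267, 0.12], [0, 0, 0], 0.025], [[0.0533, 0.06, 0.1667], [0, 0, 0], 0.025], [[0.0867, 0.1, 0.2], [0, 0, 0], 0.025], [[0.12, 0.14, 0.2067], [0, 0, 0], 0.025], [[0.1533, 0.18, 0.2067], [0, 0, 0], 0.025], [[0.18, 0.2133, 0.2067], [0, 0, 0], 0.025]])

```text
t: 21.7
eef_pos: [610.2, -191.6, 165.8]
tool_rot: [0.206, 3.134, 0.001]
force: [-0.1, 0.0, -1.3]
width: 0.448
grip_force: 25.0
```

In the tool's units: 0.026 m / 0.75 = 0.0347, 0.025 m / 0.75 = 0.0333.

play_rows(steps=[[[0.0267, 0.0267, 0], [0, 0, 0], 0.025], [[0.0347, 0.0333, 0], [0, 0, 0], 0.025], [[0.0347, 0.0333, 0], [0, 0, 0], 0.025], [[0.0347, 0.0333, 0], [0, 0, 0], 0.025], [[0.0347, 0.0333, 0], [0, 0, 0], 0.025]])

```text
t: 22.2
eef_pos: [634.4, -169.4, 165.6]
tool_rot: [-0.209, -3.134, -0.0]
force: [-0.2, -0.9, -1.3]
width: 0.455
grip_force: 25.0
```

```bash
python3 -c "
from h import *
st()"
```

```text
t 22.2 eef [ 634.4 -169.4  165.6] finger dir 82.4 yz 0.0 F [-0.2 -0.9 -1.3] w 39.6 g 25.0 q [-0.02  0.48  0.01 -0.   -1.1  -1.69]
```

In the tool's units: -0.063 m / 0.75 = -0.084, -0.02 m / 0.75 = -0.0267.

play_rows(steps=[[[0.0008, 0.0011, -0.0067], [0, 0, 0], 0.025], [[0.0008, 0.0011, -0.0267], [0, 0, 0], 0.025], [[0.0008, 0.0011, -0.044], [0, 0, 0], 0.025], [[0.0008, 0.0011, -0.06], [0, 0, 0], 0.025], [[0.0008, 0.0011, -0.072], [0, 0, 0], 0.025], [[0.0008, 0.0011, -0.08], [0, 0, 0], 0.025], [[0.0008, 0.0011, -0.084], [0, 0, 0], 0.025], [[0.0008, 0.0011, -0.084], [0, 0, 0], 0.025]])

```text
t: 23.0
eef_pos: [635.9, -167.7, 102.3]
tool_rot: [-0.207, -3.134, 0.0]
force: [-0.9, 0.4, -0.4]
width: 0.455
grip_force: 25.0
```

```bash
python3 -c "
from h import *
st()"
```

```text
t 23.0 eef [ 635.9 -167.7  102.3] finger dir 82.5 yz -0.0 F [-0.9  0.4 -0.4] w 39.6 g 25.0 q [-0.01  0.54 -0.06  0.   -0.97 -1.69]
```

play_rows(steps=[[[0, 0, -0.002], [0, 0, 0], 0.025], [[0, 0, -0.0032], [0, 0, 0], 0.025], [[0, 0, -0.0032], [0, 0, 0], 0.06], [[0, 0, -0.0032], [0, 0, 0], 0.06], [[0, 0, -0.0032], [0, 0, 0], 0.06], [[0, 0, 0.0133], [0, 0, 0], 0.06], [[0, 0, 0.0533], [0, 0, 0], 0.06], [[0, 0, 0.0933], [0, 0, 0], 0.06]])

```text
t: 23.8
eef_pos: [635.8, -167.8, 174.1]
tool_rot: [-0.206, -3.134, 0.001]
force: [1.6, 0.9, 0.3]
width: 0.686
grip_force: 0.0
```

play_rows(steps=[[[-0.0267, 0, 0.0133], [0, 0, 0], 0.06], [[-0.0667, 0.0133, 0.0133], [0, 0, 0], 0.06], [[-0.12, 0.02, 0], [0, 0, 0], 0.06], [[-0.1733, 0.0267, -0.0267], [0, 0, 0], 0.06], [[-0.22, 0.04, -0.0667], [0, 0, 0], 0.06], [[-0.2533, 0.044, -0.1067], [0, 0, 0], 0.06], [[-0.2587, 0.044, -0.12], [0, 0, 0], 0.06], [[-0.2587, 0.044, -0.12], [0, 0, 0], 0.06]])

```text
t: 24.6
eef_pos: [441.2, -134.8, 82.6]
tool_rot: [-0.206, -3.134, 0.001]
force: [0.5, 0.5, 0.5]
width: 0.69
grip_force: 0.0
```

```bash
python3 -c "
from h import *
st()
for n in ['top','side']:
    c=capture(n); print(n,top_fit(c,635.5,-168,111,6,35),top_fit(c,635.5,-168,99,4,40)); cv2.imwrite(f'pics/{n}10.png',c['image'])
c=capture('wrist');cv2.imwrite('pics/w10.png',c['image']);print('cap',top_fit(c,441,-134,24,4,34))
t=cv2.resize(cv2.imread('pics/top10.png')[120:210,290:390],None,fx=4,fy=4)
s=cv2.resize(cv2.imread('pics/side10.png')[110:200,200:300],None,fx=4,fy=4)
cv2.imwrite('pics/ts10.png',np.hstack([t,s]))"
```

```text
t 24.6 eef [ 441.2 -134.8   82.6] finger dir 82.5 yz -0.0 F [0.5 0.5 0.5] w 60.0 g 0.0 q [ 0.06  0.27 -0.57  0.   -0.73 -1.76]
top (177, array([ 634.6, -168.6,  110.1]), 'ext', array([ 634.5, -168.8,  110.6]), 'circ@h', array([ 634.3, -168.5,  111. ]), 'px', 8.4) (363, array([ 633.9, -167.4,   98.3]), 'ext', array([ 634.2, -169.5,   99. ]), 'circ@h', array([ 634.4, -168.5,   99. ]), 'px', 14.4)
side (70, array([ 633.1, -162.7,  112.1]), 'ext', array([ 633.3, -166.3,  110.9]), 'circ@h', array([ 630.6, -157.3,  111. ]), 'px', 8.0) (86, array([ 631.3, -156.6,  100.5]), 'ext', array([ 635.2, -165.9,   99. ]), 'circ@h', array([ 635., -167.,   99.]), 'px', 9.2)
cap (1806, array([ 440.7, -134.1,   24.2]), 'ext', array([ 441.7, -134. ,   23.3]), 'circ@h', array([ 440.4, -134. ,   24. ]), 'px', 24.9)
```

View pics/ts10.png

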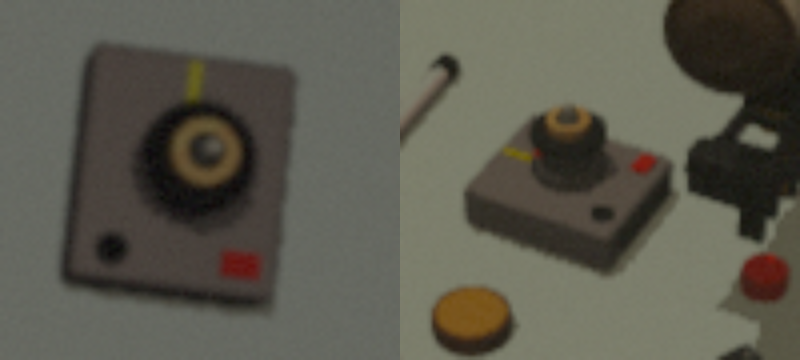

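The brush wheel is home and level at top px (205,152), collar top ~111. Next the cap, which lies between the fingers at (441,-134).

In the tool's units: -0.074 m / 0.75 = -0.0987, -0.065 m / 0.75 = -0.0867.

play_rows(steps=[[[0, 0.0009, -0.0267], [0, 0, 0], 0.06], [[0, 0.0009, -0.06], [0, 0, 0], 0.06], [[0, 0.0009, -0.0867], [0, 0, 0], 0.06], [[0, 0.0009, -0.0987], [0, 0, 0], 0.06], [[0, 0.0009, -0.0987], [0, 0, 0], 0.06], [[0, 0.0009, -0.0987], [0, 0, 0], 0.06]])

```text
t: 25.35
eef_pos: [443.2, -134.1, 9.4]
tool_rot: [0.206, 3.133, -0.0]
force: [0.9, 0.2, 0.4]
width: 0.686
grip_force: 0.0
```

play_rows(steps=[[[0, 0, 0], [0, 0, 0], 0.025], [[0, 0, 0], [0, 0, 0], 0.025], [[0, 0, 0], [0, 0, 0], 0.025], [[0, 0, 0], [0, 0, 0], 0.025], [[0, 0, 0], [0, 0, 0], 0.025]], force=20)

```text
t: 25.85
eef_pos: [442.2, -134.0, 9.1]
tool_rot: [0.206, 3.134, -0.0]
force: [-0.8, 0.6, 4.0]
width: 0.451
grip_force: 20.0
```

```bash
python3 -c "
from h import *
st()"
```

```text
t 25.85 eef [ 442.2 -134.     9.1] finger dir 82.5 yz 0.0 F [-0.8  0.6  4. ] w 39.2 g 20.0 q [ 0.06  0.4  -0.64  0.   -0.53 -1.76]
```

In the tool's units: 0.16 m / 0.75 = 0.2133, 0.15 m / 0.75 = 0.2.

play_rows(steps=[[[0, 0, 0.02], [0, 0, 0], 0.025], [[0, 0, 0.0667], [0, 0, 0], 0.025], [[0.0267, 0, 0.12], [0, 0, 0], 0.025], [[0.06, -0.0067, 0.1667], [0, 0, 0], 0.025], [[0.1067, -0.0133, 0.2], [0, 0, 0], 0.025], [[0.16, -0.0267, 0.2133], [0, 0, 0], 0.025], [[0.2, -0.0333, 0.2133], [0, 0, 0], 0.025], [[0.2133, -0.04, 0.2133], [0, 0, 0], 0.025]])

```text
t: 26.65
eef_pos: [604.2, -164.2, 168.1]
tool_rot: [0.207, 3.134, 0.0]
force: [-0.1, 0.5, -0.7]
width: 0.447
grip_force: 20.0
```

```bash
python3 -c "
from h import *
st()
c=capture('wrist');P=cloud(c);I=c['image'].astype(int);m=(I[...,2]>1.7*I[...,1])&(I[...,2]>60)&(P[...,2]>130);Q=P[m];print(len(Q),np.median(Q,0),np.percentile(Q[:,2],[5,25,50,75,95]))
T=Q[abs(Q[:,2]-np.percentile(Q[:,2],75))<4];A=np.c_[T[:,:2]-T[:,:2].mean(0),np.ones(len(T))];print(len(T),np.linalg.lstsq(A,T[:,2],rcond=None)[0].round(3),(T.min(0)+T.max(0))/2)
c2=capture('side');cv2.imwrite('pics/ws11.png',np.hstack([cv2.resize(c['image'][100:340,100:420],(400,300)),cv2.resize(c2['image'][80:200,200:360],(400,300))]))"
```

```text
t 26.65 eef [ 604.2 -164.2  168.1] finger dir 82.5 yz 0.0 F [-0.1  0.5 -0.7] w 38.9 g 20.0 q [-0.01  0.43 -0.07 -0.   -1.08 -1.7 ]
2838 [ 593.91876161 -161.02086696  182.93896924] [166.3258699  181.13368114 182.93896924 183.45607528 184.14301721]
2257 [ 4.70000e-02 -7.00000e-03  1.82998e+02] [ 596.14192982 -162.14315081  182.3800353 ]
```

View pics/ws11.png

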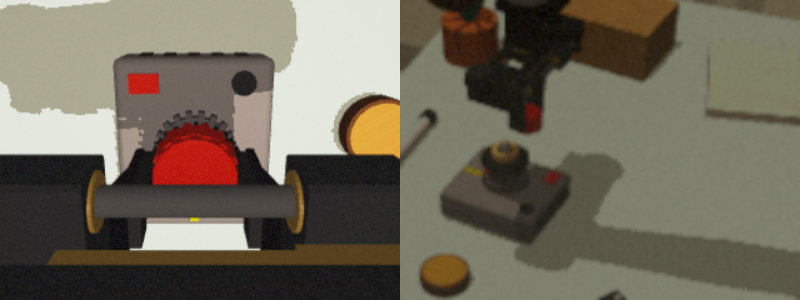

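The cap is held level at (195,160), top 15 mm above the fingertips as expected. Placing it.

In the tool's units: 0.032 m / 0.75 = 0.0427, 0.03 m / 0.75 = 0.04.

play_rows(steps=[[[0.02, -0.0027, 0], [0, 0, 0], 0.025], [[0.04, -0.0053, 0], [0, 0, 0], 0.025], [[0.0427, -0.0056, 0], [0, 0, 0], 0.025], [[0.0427, -0.0056, 0], [0, 0, 0], 0.025], [[0.0427, -0.0056, -0.0133], [0, 0, 0], 0.025], [[0.0427, -0.0056, -0.0267], [0, 0, 0], 0.025], [[0.0427, -0.0056, -0.0267], [0, 0, 0], 0.025], [[0.0427, -0.0056, -0.0267], [0, 0, 0], 0.025]])

```text
t: 27.55
eef_pos: [633.3, -168.2, 148.0]
tool_rot: [-0.206, -3.133, 0.0]
force: [0.7, -0.4, -0.5]
width: 0.449
grip_force: 20.0
```

```bash
python3 -c "
from h import *
st()"
```

```text
t 27.55 eef [ 633.3 -168.2  148. ] finger dir 82.5 yz -0.0 F [ 0.7 -0.4 -0.5] w 39.1 g 20.0 q [-0.01  0.49 -0.01  0.   -1.07 -1.69]
```

play_rows(steps=[[[0.004, 0, 0], [0, 0, 0], 0.025], [[0.004, 0, -0.008], [0, 0, 0], 0.025], [[0.004, 0, -0.016], [0, 0, 0], 0.025], [[0.004, 0, -0.024], [0, 0, 0], 0.025], [[0.004, 0, -0.0293], [0, 0, 0], 0.025], [[0.004, 0, -0.0333], [0, 0, 0], 0.025], [[0.004, 0, -0.0333], [0, 0, 0], 0.025]])

```text
t: 28.25
eef_pos: [636.6, -168.2, 122.9]
tool_rot: [-0.207, -3.134, -0.0]
force: [0.3, -0.3, -0.4]
width: 0.453
grip_force: 20.0
```

```bash
python3 -c "
from h import *
st()"
```

```text
t 28.25 eef [ 636.6 -168.2  122.9] finger dir 82.5 yz -0.0 F [ 0.3 -0.3 -0.4] w 39.5 g 20.0 q [-0.01  0.52 -0.03 -0.   -1.02 -1.69]
```

In the tool's units: -0.0035 m / 0.75 = -0.0047, -0.003 m / 0.75 = -0.004.

play_rows(steps=[[[0, 0, -0.0013], [0, 0, 0], 0.025], [[0, 0, -0.0027], [0, 0, 0], 0.025], [[0, 0, -0.004], [0, 0, 0], 0.025], [[0, 0, -0.0047], [0, 0, 0], 0.025], [[0, 0, -0.0047], [0, 0, 0], 0.025]])

```text
t: 28.75
eef_pos: [637.0, -168.2, 120.3]
tool_rot: [0.207, 3.135, -0.0]
force: [-1.6, -0.7, 0.1]
width: 0.454
grip_force: 20.0
```

In the tool's units: 0.1 m / 0.75 = 0.1333, 0.08 m / 0.75 = 0.1067.

play_rows(steps=[[[0, 0, 0], [0, 0, 0], 0.06], [[0, 0, 0], [0, 0, 0], 0.06], [[0, 0, 0], [0, 0, 0], 0.06], [[0, 0, 0.0133], [0, 0, 0], 0.06], [[0, 0, 0.0533], [0, 0, 0], 0.06], [[0, 0, 0.1067], [0, 0, 0], 0.06], [[-0.04, 0, 0.1333], [0, 0, 0], 0.06], [[-0.0933, 0, 0.1333], [0, 0, 0], 0.06]])

```text
t: 29.55
eef_pos: [569.5, -168.6, 224.6]
tool_rot: [0.204, 3.126, -0.002]
force: [-0.3, -1.4, -0.6]
width: 0.687
grip_force: 0.0
```

In the tool's units: -0.12 m / 0.75 = -0.16, -0.11 m / 0.75 = -0.1467.

play_rows(steps=[[[-0.0533, 0, 0], [0, 0, 0], 0.06], [[-0.1067, 0, 0], [0, 0, 0], 0.06], [[-0.1467, 0, 0], [0, 0, 0], 0.06], [[-0.16, 0, 0], [0, 0, 0], 0.06], [[-0.16, 0, 0], [0, 0, 0], 0.06]])

```text
t: 30.05
eef_pos: [446.5, -168.3, 221.5]
tool_rot: [0.207, 3.132, -0.0]
force: [0.1, -0.3, 0.5]
width: 0.687
grip_force: 0.0
```

```bash
python3 -c "
from h import *
st()
red=lambda I:(I[...,2]>1.7*I[...,1])&(I[...,2]>60)
for n in ['top','side']:
    c=capture(n); print(n,top_fit(c,635.5,-168,135,6,35,red)); cv2.imwrite(f'pics/{n}12.png',c['image'])
    P=cloud(c);print([np.median(P[(np.hypot(P[...,0]-635.5,P[...,1]+168.5)<30)&(abs(P[...,2]-h)<4)][:,2]) for h in (135,99,63)])
t=cv2.resize(cv2.imread('pics/top12.png')[120:210,290:390],None,fx=4,fy=4)
s=cv2.resize(cv2.imread('pics/side12.png')[110:200,200:300],None,fx=4,fy=4)
cv2.imwrite('pics/ts12.png',np.hstack([t,s]))"
```

```text
t 30.05 eef [ 446.5 -168.3  221.5] finger dir 82.5 yz 0.0 F [ 0.1 -0.3  0.5] w 59.7 g 0.0 q [-0.02  0.13 -0.34  0.   -1.09 -1.68]
top (247, array([ 633.7, -168.9,  134.1]), 'ext', array([ 635.2, -168.8,  133.7]), 'circ@h', array([ 633.4, -168.2,  135. ]), 'px', 9.0)
[np.float64(134.2904018636652), np.float64(98.35264424478291), np.float64(61.80287303874064)]
side (68, array([ 633.2, -162.6,  136.7]), 'ext', array([ 634., -164.,  135.]), 'circ@h', array([ 632.5, -161.6,  135. ]), 'px', 5.2)
[np.float64(137.00040443868306), np.float64(101.80254389208353), np.float64(65.15986747342556)]
```

View pics/ts12.png

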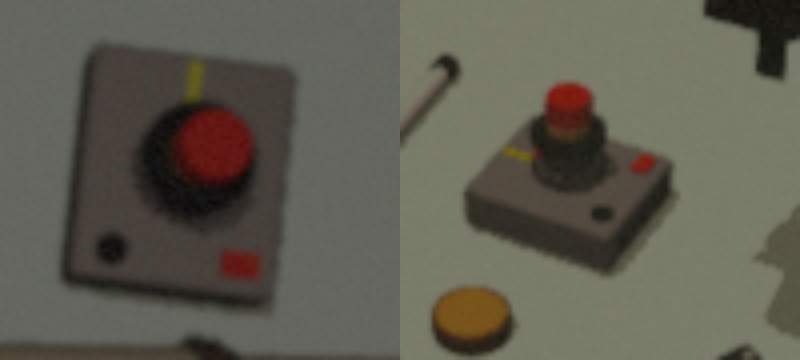

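The stack is complete: red cap at (213,147) top / (568,105) side, level, mean top height ~135.5 (135 expected), gripper clear.

```bash
python3 -c "
from h import *
print(workorder.sign_off())"
```

```text
the job is handed in; nothing more can be done
None
```

The cog (slot over the key), spacer, brush wheel and cap are all on the spindle in that order. Each measured home and level, the gripper is clear of everything, and the job was handed in at about 30 s on the robot clock.

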